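# Sapphire check on a watch glass with a spring-tip tester pen

### The job

Check the glass of the round watch with the tester pen: draw the pen out of its stand, set its tip on the middle of that glass, square to the glass, and press gently, letting the watch settle in its holder first, until the sprung tip has gone in at least half way; hold it still there for two seconds. Then put the pen back in its stand, tip down through both rings and resting in the lower one, without dropping it, and let go. Do not press hard, do not touch the square watch or its holder, and leave the holders and everything lying on the bench as they are.

Things in the scene. Friction and masses are not known exactly. Their poses are not given: they have to be found in the camera images.
- pen: The tester: straight round black pen, loose, 70 to 110 g, standing tip down in its stand, leaning. Origin on its axis at the nose end (end of the grey snout), z along the axis toward the blunt top. Snout 8 mm thick to z 14 mm, rounded shoulder to z 23, barrel 18 mm thick to z 145, rounded top at z 154. Fingers along the pen, TCP at z 125 mm: the gripper clears the stand.
- pen_point (a point): Free end of the pen's sprung metal tip, a straight pin 4 mm thick with a flat end, on the pen's axis, 10 mm beyond the nose end (pen z -10 mm) when the tip is out. Axes as the pen's.
- pen_tip (a joint): How far the sprung tip is pushed into the pen (m): 0 out, 0.004 fully in, at its stop. It starts to move at about 2 N and reaches the stop at about 6 N; beyond that the pen is rigid. It springs out again.
- pen_stand: The pen's desk stand, fixed: dark steel foot 105 x 76 x 14 mm and an aluminium stem with two rings one above the other, on an axis that leans 25 degrees from vertical toward the stand's own -x side. Origin on the bench under the lower ring, z up.
- ring_seat (a point): Centre of the upper rim of the stand's lower ring, 52 mm above the bench. z: common axis of both rings, up and out, along which the pen goes in and out. Lower ring: hole 14 mm, z -8 to 0 mm. Upper ring: hole 22 mm, z 50 to 58. Both 34 mm outside; stem on the +x side, up to z 59. The pen's shoulder rests in the lower ring, the pen's origin then at z about -17 mm.
- round_holder: Fixed holder of the round watch: dark disc foot 90 mm across, two fork arms 88 mm high at its +y and -y sides (102 mm over their black knobs), between them a stiff tilting table with the watch, facing up and to the holder's -x side. Origin on the bench under the table's pivot, z up. The pivot, 75 mm up, slips at 0.8 N m.
- round_glass (a point): Centre of the outer face of the round watch's glass, a flat disc 34 mm across; z: its outward normal, 22 to 40 degrees from vertical. Steel chronograph 41 mm across, no strap, three sub-dials, a crown and two pushers on its -y side. Held by friction between four brass pins lower than the glass, it slides 1 to 8 mm (differs each time) down into the holder under less than 2 N before it stands firm.
- round_table (a point): Point at the front (-x) edge of the round watch's tilting table, a disc 62 mm across under the watch; axes as the glass.
- square_holder: Fixed holder like the round watch's, carrying the square watch; same sizes and axes.
- square_glass (a point): Centre of the outer face of the square watch's glass (24 x 30 mm), z its outward normal. Steel case 30 x 36 mm with a crown alone, held in the same way. Not to be touched.
- loupe: Black eyeglass loupe standing on the bench, 36 mm across, 32 mm high; origin under its centre. Loose.
- oil_cup: Brass oil cup with a clear cover, 40 mm across, 33 mm high; origin under its centre. Loose.
- screwdriver: Steel screwdriver 130 mm long lying on the bench; origin at the bench under its middle. Loose.
- tweezers: Steel tweezers 130 mm long, 6 mm high, lying on the bench; origin under their middle. Loose.
- hammer: Small watch hammer 180 mm long lying on the bench; origin at the bench under its middle. Loose.
- strap_box: Flat clear box with a watch strap, 60 x 150 x 16 mm, at the back; origin under its centre. Fixed.
- parts_tray: Round grey tray 94 mm across, 12 mm high, with watch parts, at the back; origin under its centre. Fixed.
There are look-alikes about, which are no part of the job. Leave any orange or yellow look-alike of the pen alone.

How it is judged (in metres and radians):
On the way, in this order (a step that is already met when the one before it is completed fails the run):
1. the pen is drawn clear of both rings, held in the fingers (distance between pen and ring_seat above 0.07 m and contact force between the fingers and pen above 1 N), for 0.1 s.
2. the tip rests on the round watch's glass within 6 mm of its middle, the pen square to the glass within 9 degrees, the sprung tip at least 2 mm (half way) in, held still for 2 s (x of pen_point in the frame of round_glass between -0.006 and 0.006 m and y of pen_point in the frame of round_glass between -0.006 and 0.006 m and distance between pen_point and round_glass below 0.0065 m and angle between the z axis of pen and the z axis of round_glass, either way round below 0.157 rad and value of joint pen_tip above 0.002 m and contact force between pen and round_holder above 1 N and linear speed of pen below 0.015 m/s and angular speed of pen below 0.15 rad/s), for 2 s.
At the end, for the whole second after the job is handed in: The pen stands in its stand, tip down through both rings, its shoulder resting in the lower ring (pen origin 13 to 21 mm below the lower ring's rim and within 5 mm of the rings' axis, the pen along that axis within 5.5 degrees), at rest and let go (x of pen in the frame of ring_seat between -0.005 and 0.005 m and y of pen in the frame of ring_seat between -0.005 and 0.005 m and z of pen in the frame of ring_seat between -0.021 and -0.013 m and angle between the z axis of pen and the z axis of ring_seat, either way round below 0.1 rad and linear speed of pen below 0.05 m/s and contact force between the fingers and pen below 0.1 N); the robot touches nothing.
It fails at once if the glass or the holder of the round watch is pressed with more than 12 N (contact force between any of pen, the arm, the fingers and round_holder above 12 N).
It fails at once if the table of the round watch's holder is tilted out of place (its edge moved by more than 3 mm) (distance of round_table from where it was at the start of the episode above 0.003 m).
It fails at once if the square watch or its holder is touched (contact force between any of pen, the fingers, the arm and square_holder above 0.5 N).
It fails at once if the pen is dropped (contact force between the fingers and pen below 0.1 N and linear speed of pen above 0.6 m/s).
It fails at once if a loose thing lying on the bench is moved by more than 20 mm (distance of any of loupe, oil_cup, screwdriver, tweezers, hammer from where it was at the start of the episode above 0.02 m).
It also fails if it takes over 62 s, if anything falls off the work surface, if the arm or the gripper's body presses on something with over 40 N, if the wrist force passes 120 N, or if a joint passes its speed limit or range.

### The arm

A 7-joint arm with a two-finger parallel gripper is mounted at the origin on the work surface. World frame = base frame: x ahead of the robot, y to its left, z up, the work surface at z = 0. Lengths are in m, angles in degrees, forces in N, time in s.
With the tool pointing down it reaches from about 0.425 to 0.875 m from the base axis. Payload 4.7 kg.
Tool frame: the origin (TCP) lies between the finger pads, 19 mm behind the fingertips; this is the grasp point; z points along the fingers, y is the line along which they close (so a half turn about z gives the same grasp; the last joint's range is limited). The gripper opens to 87 mm and grips with 3 to 60 N. Pads are 19 mm wide; open, the fingers measure 117 mm over their backs; the gripper's body (75 mm by 190 mm) begins 51 mm behind the grasp point.
Start: joints at [64.578, 18.392, -4.016, 83.108, 1.295, 78.541, -3.26], TCP at [0.287, -0.583, 0.241] pointing down, gripper open.
Joint ranges: [-163.93, 163.93], [-17.29, 119.83], [-79.2, 71.16], [3.27, 140.29], [-89.18, 269.18], [5.43, 117.66], [-154.24, 154.24]. Speed limits (degrees/s): [147.25, 147.25, 180, 180, 180, 180, 180].

### API

Orientations are given as [roll, pitch, yaw] about the fixed x, y, z axes, in that order (R = Rz(yaw) Ry(pitch) Rx(roll)).
In Python, from cell import get_obs, cams, ticket, finder gives the robot as it stands.
- The arm moves only by the shell command python3 -m creep 'ROWS' [FORCE]. ROWS is text: rows parted by semicolons, each of 5 numbers parted by spaces: the shift along the world's x, y, z in m, then the turn about the world's z in degrees, then the finger opening in m, from 0 to 0.087. A call has 1 to 8 rows; each row shifts and turns the commanded pose from where the row before left it; what a row does not reach is not made up. A row lasts 1/8 s, in which the tool goes at most 62.5 mm and 10.7 degrees, less where a joint would pass 70% of its speed; a pose out of reach is approached as far as the arm can. A call with a gripper value outside its range is refused whole. The fingers move at their own pace and stop on an object; FORCE is the grip in N (left out, the last holds). Time passes only in rows, so rows that do not move let the fingers close. It gives the time, the measured TCP pose, the force, the opening and the grip force at its end, in the units of the state.
- get_obs(): the state, without advancing time (a new reading comes with each control period).
- cams.read_camera(name): name is "scene" or "top" or "wrist"; returns the picture (480x640x3 uint8, red, green, blue); there is no depth.
- cams.calibration(name): a dict with "fx", "fy", "cx", "cy" (pixels), "k1" (the pictures are not rectified: a ray, as slopes to the right and down, at radius r is drawn at 1 + k1 r^2 times it, then the intrinsics apply), "extrinsics" (4x4, takes a point from world to camera coordinates). Camera axes: x right, y down, z forward; pixel columns grow to the right and rows downward; lengths in m; the calibration is good to about 2 mm. A picture is of the moment at which its call begins: read the wrist's pose just before it. calibration takes no time and is no camera call; for the wrist camera it gives the pose at the moment of the call.
- ticket.sign_off(): hands the job in; it is judged then, once.
Trained networks look in the newest picture that a camera, given by its name, has taken for a name from the list of things; names that differ only in an ending like _2 or _b are one class to them, and where a whole thing is asked for, a point or a joint stands for the part that bears it (a point fixed in the world has none). Each returns a list of dicts, best first, with "p" (0 to 1); they miss things now and then, are a little off and sometimes report something else, mostly with a low value. They report only what shows in the picture. A call takes as long as a camera call. They do not tell look-alikes from the thing itself.
- finder.masks_of(name, camera): "mask" (480x640 bool, what is visible of it) and "xy" ([column, row] in pixels, amid what is visible of it).
- finder.tip_of(name, camera): "xy" ([column, row] in pixels: a listed point, or the origin of a listed thing).
The state is a dict: "time_s": time; "qpos": joint angles; "joint_velocities": joint speeds; "effort": joint torques, N m; "tool_pos": TCP position; "tool_rot": TCP orientation; "force": force on the tool from outside, world axes, zero at the start; "wrist_torque": the same for the moment, N m; "grip_width": finger opening in m; "grasp_force": force on a finger pad.
Only numpy, scipy, OpenCV 4.12 (cv2) and the standard library are available. Lean on these libraries where they do the work, as an engineer would, in place of code of your own. Each camera call takes 0.05 s, during which the arm holds its last target. There are 200 camera calls.

## Working session

There is one attempt and no reset: what is moved stays moved. The work goes in short steps, Python scripts to look and compute and a shell command to move; the robot and the scene stay as the last step left them, time stands still between calls to the robot, and variables do not carry over. Pictures are saved under pics/ and viewed, at most 15 in all, crops included, and the job is handed in when it is done.

```bash
mkdir -p pics; ls; cat > h.py <<'E'
import numpy as np, cv2
from cell import get_obs, cams, ticket, finder
from scipy.spatial.transform import Rotation as R
def ray(cam,xy,c=None):
    c=c or cams.calibration(cam); E=np.array(c["extrinsics"])
    u=np.array([(xy[0]-c["cx"])/c["fx"],(xy[1]-c["cy"])/c["fy"]]); s=u.copy()
    for _ in range(20): s=u/(1+c["k1"]*(s@s))
    d=E[:3,:3].T@np.r_[s,1]; return -E[:3,:3].T@E[:3,3], d/np.linalg.norm(d)
def proj(cam,P,c=None):
    c=c or cams.calibration(cam); E=np.array(c["extrinsics"])
    p=E[:3,:3]@np.asarray(P)+E[:3,3]; s=p[:2]/p[2]; s=s*(1+c["k1"]*(s@s))
    return np.array([c["fx"]*s[0]+c["cx"],c["fy"]*s[1]+c["cy"]])
def atz(cam,xy,z,c=None):
    o,d=ray(cam,xy,c); return o+d*(z-o[2])/d[2]
def tri(rays):
    A=0;b=0
    for o,d in rays:
        M=np.eye(3)-np.outer(d,d);A=A+M;b=b+M@o
    p=np.linalg.solve(A,b); return p,max(np.linalg.norm((np.eye(3)-np.outer(d,d))@(p-o)) for o,d in rays)
E
python3 - <<'E'
from h import *
s=get_obs(); print({k:np.round(v,3).tolist() for k,v in s.items()})
a=[]
for n in ["scene","top"]:
    im=cams.read_camera(n); cv2.imwrite(f"pics/{n}0.png",im[:,:,::-1])
    for t in ["pen","pen_point","pen_stand","ring_seat","round_holder","round_glass","round_table","square_holder","square_glass"]:
        print(n,t,[(np.round(r["xy"]).tolist(),round(r["p"],2)) for r in finder.tip_of(t,n)[:4]])
    c=cams.calibration(n);print(np.round(ray(n,(c['cx'],c['cy']))[0],3))
E
```

```text
pics
{'time_s': 0.0, 'qpos': [64.577, 18.44, -4.014, 83.174, 1.296, 78.542, -3.261], 'joint_velocities': [0.054, 0.018, -0.037, 0.007, -0.019, 0.069, -0.08], 'effort': [-0.0, -49.129, -0.404, -31.252, -0.064, 0.044, 0.0], 'tool_pos': [0.287, -0.583, 0.24], 'tool_rot': [-179.889, 0.007, 26.231], 'force': [-0.339, -0.184, 0.453], 'wrist_torque': [0.002, 0.009, 0.005], 'grasp_force': 0.0, 'grip_width': 0.087}
scene pen [([193.0, 272.0], 0.92), ([196.0, 317.0], 0.69), ([309.0, 328.0], 0.58), ([291.0, 256.0], 0.36)]
scene pen_point []
scene pen_stand [([306.0, 338.0], 0.9)]
scene ring_seat [([304.0, 320.0], 0.85)]
scene round_holder [([432.0, 228.0], 0.57)]
scene round_glass [([429.0, 194.0], 0.55)]
scene round_table [([425.0, 208.0], 0.61)]
scene square_holder [([390.0, 278.0], 0.89)]
scene square_glass [([384.0, 242.0], 0.44)]
[ 1.132 -0.89   0.784]
top pen [([471.0, 287.0], 0.95), ([424.0, 179.0], 0.73), ([425.0, 352.0], 0.71)]
top pen_point []
top pen_stand [([426.0, 187.0], 0.96), ([408.0, 104.0], 0.47)]
top ring_seat [([431.0, 182.0], 0.6)]
top round_holder [([172.0, 185.0], 0.65), ([279.0, 114.0], 0.35)]
top round_glass [([158.0, 186.0], 0.97)]
top round_table [([167.0, 192.0], 0.84), ([235.0, 184.0], 0.41)]
top square_holder [([302.0, 170.0], 0.87)]
top square_glass [([432.0, 182.0], 0.69), ([300.0, 176.0], 0.66), ([302.0, 171.0], 0.47)]
[ 0.461 -0.043  0.98 ]
```

View pics/scene0.png

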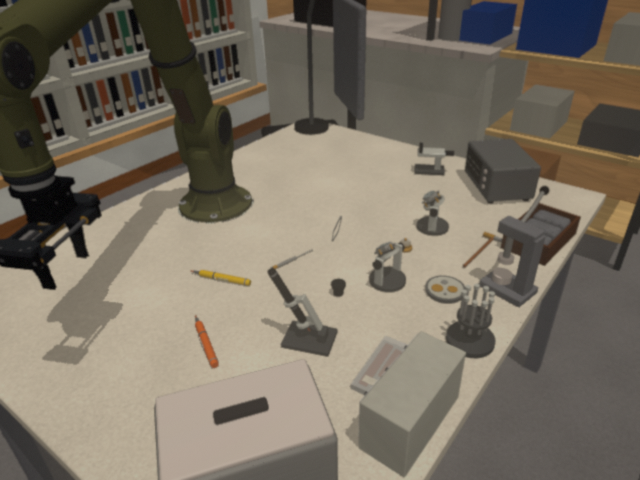

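View pics/top0.png

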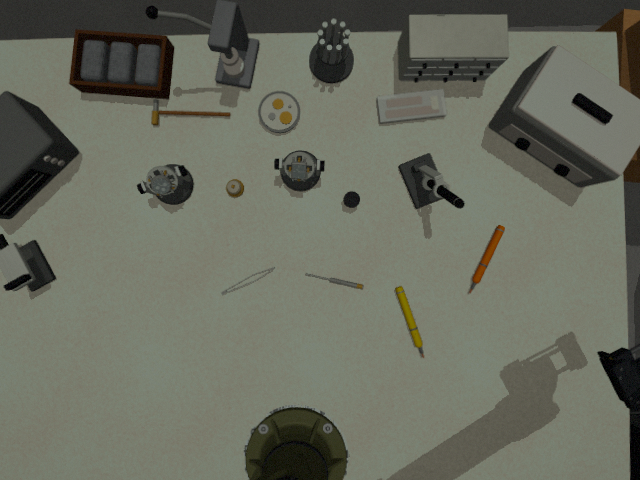

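```bash
python3 - <<'E'
from h import *
T=cv2.imread("pics/top0.png"); S=cv2.imread("pics/scene0.png")
def crop(im,x,y,w,h,k): return cv2.resize(im[y:y+h,x:x+w],(w*k,h*k),interpolation=cv2.INTER_CUBIC)
a=crop(T,130,145,80,60,5); b=crop(T,260,140,80,60,5); c=crop(T,395,145,80,60,5); d=crop(S,260,240,80,60,5)
cv2.imwrite("pics/crop1.png",np.vstack([np.hstack([a,b]),np.hstack([c,d])]))
pr={"ring":((304,320),(431,182)),"rglass":((429,194),(158,186)),"rtable":((425,208),(167,192)),"rhold":((432,228),(172,185)),"sglass":((384,242),(300,176)),"shold":((390,278),(302,170)),"stand":((306,338),(426,187))}
for k,(s,t) in pr.items():
    p,e=tri([ray("scene",s),ray("top",t)]); print(k,p.round(3),round(e,4))
print(np.round(atz("top",(424,179),.036),3))
c=cams.calibration("wrist");E=np.array(c["extrinsics"]);o=-E[:3,:3].T@E[:3,3];s=get_obs();Rt=R.from_euler("xyz",s["tool_rot"],degrees=True).as_matrix()
print("cam in tool",Rt.T@(o-s["tool_pos"]),Rt.T@E[:3,:3].T, c["fx"],c["k1"])
E
```

```text
ring [ 0.598 -0.292  0.055] 0.0018
rglass [0.589 0.266 0.101] 0.0006
rtable [0.582 0.263 0.056] 0.0005
rhold [ 0.606  0.272 -0.006] 0.0007
sglass [ 0.61  -0.014  0.102] 0.0069
shold [ 0.637 -0.018  0.009] 0.0046
stand [ 0.597 -0.292  0.003] 0.005
[ 0.606 -0.283  0.036]
cam in tool [ 0.07501693  0.00040437 -0.14415484] [[ 6.80915855e-04 -9.62740970e-01 -2.70424410e-01]
 [ 9.99999703e-01  7.53187321e-04 -1.63478732e-04]
 [ 3.61067910e-04 -2.70424219e-01  9.62741197e-01]] 422.26179337971354 -0.038014670793891085
```

View pics/crop1.png

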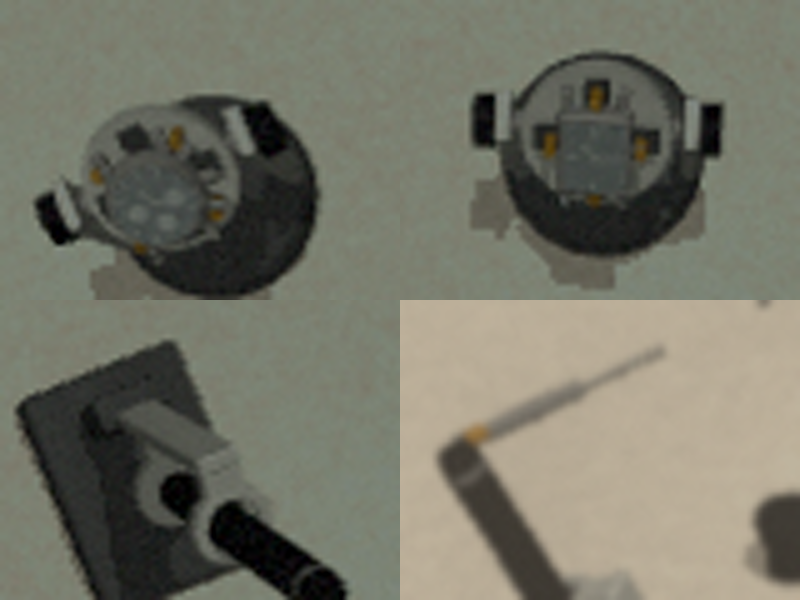

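The round watch with three sub-dials is at top (158,186) and the square one is at (300,170). The black pen in the stand is at top (425,180). The yellow pen at (410,320) and the orange pen at (487,258) lie on the bench and are look-alikes. I'm moving in to look with the wrist camera.

```bash
python3 -m creep '.042 .042 .003 0 .087;.042 .042 .003 0 .087;.042 .042 .003 0 .087;.042 .042 .003 0 .087;.042 .042 .003 0 .087;.042 .042 .003 0 .087;0 0 0 0 .087;0 0 0 0 .087' 10
cat >> h.py <<'E'
def axisplane(cam,mask,c=None):
    "plane through camera centre and the mask's long axis (undistorted)"
    c=c or cams.calibration(cam)
    ys,xs=np.nonzero(mask); ps=np.array([ray(cam,(x,y),c)[1] for x,y in zip(xs[::3],ys[::3])])
    E=np.array(c["extrinsics"]); q=ps@E[:3,:3].T; q=(q[:,:2]/q[:,2:]).astype(np.float32)
    vx,vy,x0,y0=cv2.fitLine(q.reshape(-1,1,2),cv2.DIST_HUBER,0,1e-3,1e-3).ravel()
    n=np.cross([x0,y0,1],[vx,vy,0]); n/=np.linalg.norm(n)
    return -E[:3,:3].T@E[:3,3], E[:3,:3].T@n
def axis(planes):
    N=np.array([n for o,n in planes]); b=np.array([n@o for o,n in planes])
    d=np.linalg.svd(N)[2][2]; d*=np.sign(d[2])
    p=np.linalg.lstsq(np.vstack([N,[0,0,1]]),np.r_[b,.12],rcond=None)[0]; return p,d,N@p-b
E
python3 - <<'E'
from h import *
pl=[]
for n,near in [("scene",(285,288)),("top",(440,190)),("wrist",None)]:
    c=cams.calibration(n); im=cams.read_camera(n); v=im.copy()[:,:,::-1].copy()
    for r in finder.masks_of("pen",n)[:4]:
        print(n,np.round(r["xy"]),round(r["p"],2),r["mask"].sum())
        ok= near is None or np.hypot(*(np.array(r["xy"])-near))<40
        if ok and (near is None or n not in [q[0] for q in pl]): pl.append((n,axisplane(n,r["mask"],c))); v[r["mask"]]=v[r["mask"]]//2+np.array([0,0,120],np.uint8)
    cv2.imwrite(f"pics/{n}1.png",v)
    for t in ["ring_seat","pen_stand"]: print(n,t,[(np.round(r["xy"]).tolist(),round(r["p"],2)) for r in finder.tip_of(t,n)[:3]])
import itertools
for k in (2,3):
  for q in itertools.combinations(pl,k):
    p,d,e=axis([x[1] for x in q]); print([x[0] for x in q],p.round(4),"tilt",np.degrees(np.arccos(d[2])).round(1),"az",np.degrees(np.arctan2(d[1],d[0])).round(1),e.round(4))
E
```

```text
time_s: 2.0
tool_pos: [0.539, -0.3315, 0.2592]
tool_rot: [180.0, 0.1, 26.2]
force: [-0.1, -0.1, -0.3]
grip_width: 0.0869
grasp_force: 0.0
scene [208. 344.] 0.95 450
scene [220. 277.] 0.87 424
scene [287. 294.] 0.66 537
scene ring_seat [([308.0, 318.0], 0.97)]
scene pen_stand [([307.0, 338.0], 0.61), ([430.0, 193.0], 0.44)]
top [408. 316.] 0.98 543
top [488. 256.] 0.71 505
top [440. 188.] 0.53 138
top ring_seat [([430.0, 181.0], 0.69)]
top pen_stand [([424.0, 185.0], 0.69)]
wrist [158. 302.] 0.82 264
wrist [390. 302.] 0.6 1367
wrist [297. 200.] 0.59 2802
wrist ring_seat [([310.0, 125.0], 0.7)]
wrist pen_stand []
['scene', 'top'] [ 0.566  -0.3066  0.12  ] tilt 25.2 az -152.5 [ 0. -0.]
['scene', 'wrist'] [ 0.467  -0.2551  0.12  ] tilt 45.6 az 174.7 [-0.  0.]
['scene', 'wrist'] [18.151  -9.4517  0.12  ] tilt 89.6 az 152.7 [0. 0.]
['scene', 'wrist'] [ 0.5642 -0.3057  0.12  ] tilt 27.2 az -158.7 [0. 0.]
['top', 'wrist'] [ 0.5842 -0.2744  0.12  ] tilt 17.2 az -175.7 [ 0. -0.]
['top', 'wrist'] [ 0.5114 -0.4032  0.12  ] tilt 28.2 az 89.2 [-0. -0.]
['top', 'wrist'] [ 0.567  -0.3047  0.12  ] ti
[... 522 characters left out ...]
0.0005  0.0007]
['scene', 'wrist', 'wrist'] [ 0.3075 -0.2318  0.1511] tilt 86.0 az -20.7 [ 0.0381  0.0007 -0.0401]
['scene', 'wrist', 'wrist'] [ 0.5749 -0.2929  0.1162] tilt 25.1 az -165.6 [-0.0139  0.0199 -0.0086]
['scene', 'wrist', 'wrist'] [ 0.4961 -0.3295  0.1508] tilt 20.5 az -9.4 [ 0.038  -0.0395  0.0003]
['top', 'wrist', 'wrist'] [ 0.5268 -0.3228  0.1528] tilt 14.2 az 109.8 [ 0.0172  0.0545 -0.0567]
['top', 'wrist', 'wrist'] [ 0.5869 -0.2843  0.1187] tilt 17.1 az -167.5 [-0.0067  0.0093 -0.0131]
['top', 'wrist', 'wrist'] [ 0.5028 -0.3602  0.1369] tilt 17.1 az 71.3 [ 0.0235 -0.0237  0.0318]
['wrist', 'wrist', 'wrist'] [ 0.4621 -0.3144  0.1416] tilt 34.9 az 4.0 [ 0.0576 -0.0416 -0.0246]
```

View pics/wrist1.png

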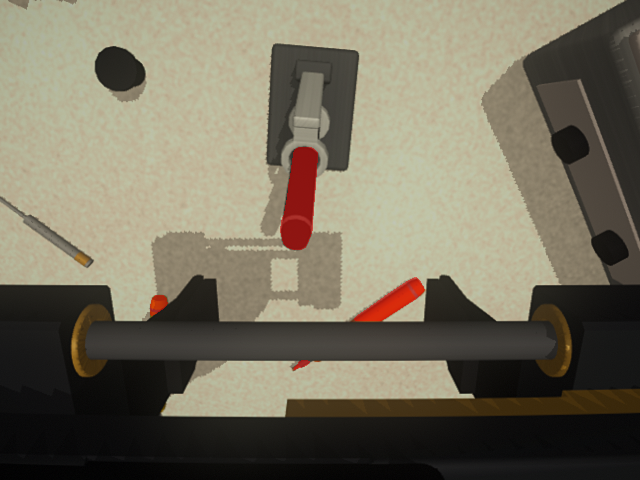

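The wrist view shows the pen in its stand at (297,200), with its top at (297,235) and the stand foot behind it. The axis fit puts the tilt at 25.1° (the given lean is 25°), with residuals of 0.7 mm or less. Before grasping I'll check the tilt of the glass.

```bash
python3 -m creep '-.006 .06 0 0 .087;-.006 .06 0 0 .087;-.006 .06 0 0 .087;-.006 .06 0 0 .087;-.006 .06 0 0 .087;-.006 .06 0 0 .087;-.006 .06 0 0 .087;-.006 .06 0 0 .087'
python3 -m creep '-.006 .06 0 0 .087;0 .01 0 0 .087;0 0 0 0 .087;0 0 0 0 .087'
cat > look.py <<'E'
import sys,pickle,os
from h import *
tag=sys.argv[1]; n="wrist"; c=cams.calibration(n); im=cams.read_camera(n); v=im[:,:,::-1].copy()
out=dict(c=c,im=im)
for t in ["round_glass","round_table"]:
    m=finder.masks_of(t,n)[:3]; p=finder.tip_of(t,n)[:3]; out[t]=(m,p)
    print(t,[(np.round(r["xy"]).tolist(),round(r["p"],2),int(r["mask"].sum())) for r in m],[(np.round(r["xy"],1).tolist(),round(r["p"],2)) for r in p])
    if m: cv2.drawContours(v,cv2.findContours(m[0]["mask"].astype(np.uint8),0,2)[0],-1,(0,0,255) if "gl" in t else (0,255,0),1)
pickle.dump(out,open(f"v{tag}.pkl","wb")); cv2.imwrite(f"pics/w{tag}.png",v)
E
python3 look.py A
```

```text
time_s: 3.6
tool_pos: [0.4909, 0.1508, 0.2597]
tool_rot: [179.9, -0.1, 26.2]
force: [-0.2, 0.3, -0.3]
grip_width: 0.0869
grasp_force: 0.0
time_s: 4.1
tool_pos: [0.486, 0.2167, 0.2591]
tool_rot: [179.9, 0.0, 26.1]
force: [0.4, -0.7, 1.2]
grip_width: 0.087
grasp_force: 0.0
round_glass [([337.0, 48.0], 0.89, 3365)] [([333.6, 58.3], 0.91)]
round_table [([333.0, 40.0], 0.96, 6329)] [([329.5, 82.4], 0.71)]
```

View pics/wA.png

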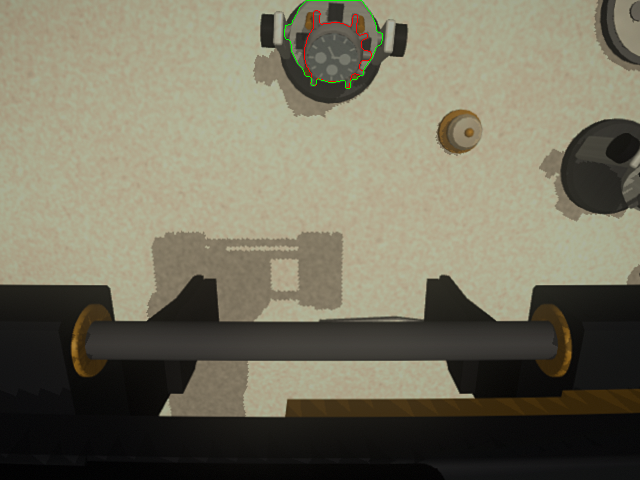

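The round watch with its three sub-dials is at (333,57), and the glass outline was found there. Next are closer views from several azimuths.

```bash
python3 -m creep '.05 .025 -.01 0 .087;.044 .02 -.04 0 .087;0 0 -.009 0 .087;0 0 0 0 .087;0 0 0 0 .087'; python3 look.py B
python3 -m creep '0 0 0 10 .087;0 0 0 10 .087;0 0 0 10 .087;0 0 0 10 .087;0 0 0 10 .087;0 0 0 0 .087;0 0 0 0 .087'; python3 look.py C
python3 -m creep '0 0 0 -10 .087;0 0 0 -10 .087;0 0 0 -10 .087;0 0 0 -10 .087;0 0 0 -10 .087;0 0 0 -10 .087;0 0 0 -10 .087;0 0 0 -10 .087'; python3 -m creep '0 0 0 -10 .087;0 0 0 -10 .087;0 0 0 0 .087;0 0 0 0 .087';python3 look.py D
python3 - <<'E'
import cv2,numpy as np
cv2.imwrite("pics/m1.png",np.hstack([cv2.imread(f"pics/w{t}.png")[60:380,180:460] for t in "BCD"])[:, :800])
E
```

```text
time_s: 4.97
tool_pos: [0.5791, 0.264, 0.2029]
tool_rot: [179.9, -0.2, 26.2]
force: [-0.8, 1.0, 0.2]
grip_width: 0.0871
grasp_force: 0.0
round_glass [] [([337.8, 234.8], 0.57), ([473.3, 257.3], 0.31)]
round_table [([337.0, 205.0], 0.84, 7489)] []
time_s: 6.1
tool_pos: [0.5792, 0.2637, 0.2007]
tool_rot: [180.0, 0.0, 76.1]
force: [-0.2, -0.1, 0.4]
grip_width: 0.0871
grasp_force: 0.0
round_glass [([348.0, 242.0], 0.83, 3601)] [([337.8, 250.7], 0.84), ([176.3, 412.7], 0.62)]
round_table [([356.0, 226.0], 0.85, 7259)] [([325.8, 242.2], 0.9)]
time_s: 7.35
tool_pos: [0.579, 0.264, 0.2004]
tool_rot: [180.0, 0.0, -4.1]
force: [0.7, -0.9, -0.7]
grip_width: 0.0867
grasp_force: 0.0
time_s: 7.85
tool_pos: [0.579, 0.264, 0.2004]
tool_rot: [180.0, 0.0, -23.6]
force: [-0.4, 0.6, -0.2]
grip_width: 0.0869
grasp_force: 0.0
round_glass [([320.0, 215.0], 0.96, 3756)] [([325.6, 225.8], 0.69)]
round_table [([309.0, 204.0], 0.91, 7569)] []
```

View pics/m1.png

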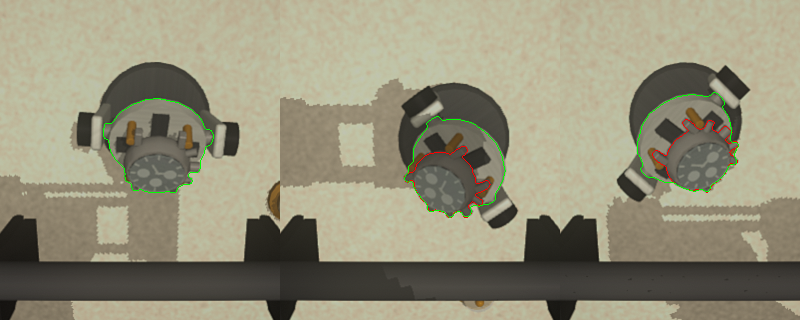

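Each view shows the round watch at the middle of its panel, with the dial tilting toward the holder's -x side. I'll fit the dial circle across all four views to get its centre and normal.

```bash
cat > fit.py <<'E'
from h import *
import pickle
from scipy.optimize import differential_evolution as DE
V=[pickle.load(open(f"v{t}.pkl","rb")) for t in "ABCD"]
tp=[(333.6,58.3),(337.8,234.8),(337.8,250.7),(325.6,225.8)]
p0,e=tri([ray("wrist",x,v["c"]) for x,v in zip(tp,V)]); print("tri",p0.round(4),round(e,4))
G=[cv2.GaussianBlur(cv2.cvtColor(v["im"],cv2.COLOR_RGB2GRAY),(0,0),.7).astype(np.float32) for v in V]
def nrm(t,a): return np.array([np.sin(t)*np.cos(a),np.sin(t)*np.sin(a),np.cos(t)])
def projs(P,c):
    E=np.array(c["extrinsics"]); q=P@E[:3,:3].T+E[:3,3]; s=q[:,:2]/q[:,2:]; s=s*(1+c["k1"]*(s**2).sum(1)[:,None])
    return (s*[c["fx"],c["fy"]]+[c["cx"],c["cy"]]).astype(np.float32)
th=np.linspace(0,2*np.pi,90,endpoint=False)
def circ(x,r):
    n=nrm(x[3],x[4]); u=np.cross(n,[0,0,1]);u/=np.linalg.norm(u); w=np.cross(n,u)
    return np.array(x[:3])+r*(np.cos(th)[:,None]*u+np.sin(th)[:,None]*w)
def score(x,r=.017,d=.0008,per=False):
    s=[]
    for v,g in zip(V,G):
        I=[cv2.remap(g,*(projs(circ(x,q),v["c"]).T[:,:,None]),cv2.INTER_LINEAR,borderMode=cv2.BORDER_REPLICATE).ravel() for q in (r-d,r+d)]
        s.append(np.clip(I[1]-I[0],-15,30).mean())
    return s if per else -np.sum(s)
if __name__=="__main__":
    for r in (.016,.017,.018,.0205):
        res=DE(score,[(p-.006,p+.006) for p in p0]+[(np.radians(18),np.radians(45)),(np.radians(-180),np.radians(-130))],args=(r,),seed=1,maxiter=80,popsize=12)
        x=res.x; print(r,x[:3].round(4),np.degrees(x[3:]).round(1),round(-res.fun,1),np.round(score(x,r,per=True),1))
        if r==.017: best=x
    np.save("glass.npy",best)
    o=[]
    for v in V:
        im=v["im"][:,:,::-1].copy(); q=projs(circ(best,.017),v["c"]); c=q.mean(0).astype(int); 
        y0=max(c[1]-35,0);x0=c[0]-35; k=cv2.resize(im[y0:y0+70,x0:x0+70],(400,300*70//70),interpolation=cv2.INTER_CUBIC)
        cv2.polylines(k,[((q-[x0,y0]+.5)*[400/70,300/70]).astype(np.int32)],True,(0,0,255),1); o.append(k)
    cv2.imwrite("pics/fit.png",np.vstack([np.hstack(o[:2]),np.hstack(o[2:])]))
E
python3 fit.py
```

```text
tri [0.5898 0.2576 0.1046] 0.0007
0.016 [0.5931 0.2551 0.1047] [  20.7 -131.1] 26.1 [1.3 8.  8.8 8. ]
0.017 [0.5924 0.2556 0.1039] [  26.4 -135.1] 27.4 [1.3 8.5 9.5 8.2]
0.018 [0.5901 0.2579 0.1039] [  33.5 -162.9] 27.4 [-0.4  8.8  8.  11. ]
0.0205 [0.5895 0.2581 0.0994] [  40.2 -154.7] 36.7 [ 4.8 11.5  7.5 12.9]
```

View pics/fit.png

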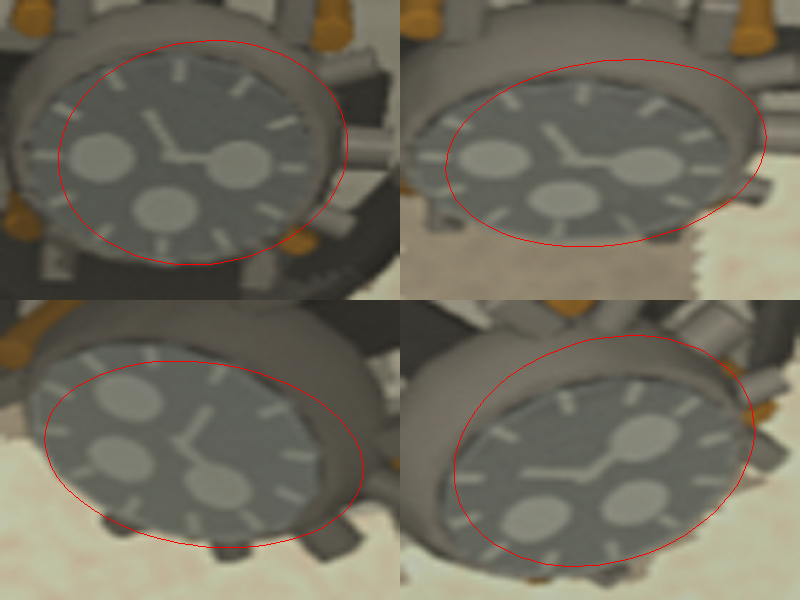

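The circle fit locked onto the wrong edges. Reading the enlargement instead, the hand axis is at A(172,157), B(170,160), C(185,138) and D(190,172) in the panels. The sub-dials are clear in every view, so I'll fit the planar pattern from those points.

```bash
cat > fit2.py <<'E'
from fit import *
from scipy.optimize import least_squares
b=np.load("glass.npy")
# hands, right, bottom, left subdial in panel px
pts=[[(172,157),(239,164),(165,208),(102,158)],[(170,160),(248,166),(163,198),(93,159)],[(185,138),(218,186),(120,158),(128,98)],[(190,172),(243,137),(235,202),(135,218)]]
obs=[]
for v,p in zip(V,pts):
    q=projs(circ(b,.017),v["c"]); c=q.mean(0).astype(int); o=np.array([c[0]-35,max(c[1]-35,0)])
    obs.append(np.array(p)*[70/400,70/300]+o-.4)
# rough 'left' edge etc. not used
def pat(x):
    n=nrm(x[3],x[4]); u=np.cross([0,0,1],n);u/=np.linalg.norm(u); w=np.cross(n,u)
    a=x[5]+np.radians([0,-90,180]); return np.vstack([x[:3]]+[np.array(x[:3])+x[6]*(np.cos(t)*u+np.sin(t)*w) for t in a])
def f(x): return np.concatenate([(projs(pat(x),v["c"])-o).ravel() for v,o in zip(V,obs)])
best=min((least_squares(f,np.r_[p0,np.radians([28,az]),s,.008],x_scale=[.01,.01,.01,1,1,1,.01],loss="soft_l1") for s in np.arange(-3,3,1) for az in (-155,)),key=lambda r:r.cost)
x=best.x; cov=np.linalg.inv(best.jac.T@best.jac)*(best.fun**2).mean()
print(x[:3].round(4),np.degrees(x[3:6]).round(1),x[6].round(4),"rms px",np.sqrt((best.fun**2).mean()).round(2),"sd",np.degrees(np.sqrt(np.diag(cov)[3:5])).round(1))
X=x[:5].copy()
for r in (.0162,.0166,.017,.0174,.018):
    res=DE(score,[(p-.0015,p+.0015) for p in X[:3]]+[(t-.15,t+.15) for t in X[3:]],args=(r,.0006),seed=1,maxiter=60,popsize=12)
    y=res.x; print(r,y[:3].round(4),np.degrees(y[3:]).round(1),round(-res.fun,1),np.round(score(y,r,per=True),1))
np.save("glass2.npy",X)
E
python3 fit2.py
```

```text
tri [0.5898 0.2576 0.1046] 0.0007Traceback (most recent call last):
  File "fit2.py", line 16, in <module>
    x=best.x; cov=np.linalg.inv(best.jac.T@best.jac)*(best.fun**2).mean()
                  ~~~~~~~~~~~~~^^^^^^^^^^^^^^^^^^^^^
    ainv = _umath_linalg.inv(a, signature=signature)
    raise LinAlgError("Singular matrix")
numpy.linalg.LinAlgError: Singular matrix
```

```bash
sed -i 's/\.astype(np.float32)$//' fit.py && sed -i 's/projs(circ(x,q),v\["c"\]).T/projs(circ(x,q),v["c"]).astype(np.float32).T/' fit.py && grep -n "float32" fit.py; python3 fit2.py
```

```text
7:G=[cv2.GaussianBlur(cv2.cvtColor(v["im"],cv2.COLOR_RGB2GRAY),(0,0),.7).astype(np.float32) for v in V]
19:        I=[cv2.remap(g,*(projs(circ(x,q),v["c"]).astype(np.float32).T[:,:,None]),cv2.INTER_LINEAR,borderMode=cv2.BORDER_REPLICATE).ravel() for q in (r-d,r+d)]
tri [0.5898 0.2576 0.1046] 0.0007
[0.5903 0.2587 0.1042] [  32.9 -155.5   -2.4] 0.008 rms px 0.46 sd [1.9 3. ]
0.0162 [0.5904 0.2594 0.1056] [  25.  -147.9] 19.9 [-0.8  5.6  3.7 13.3]
0.0166 [0.5902 0.2587 0.1056] [  25.3 -160.4] 21.2 [-2.3  7.1  5.4 14. ]
0.017 [0.5901 0.2587 0.1052] [  28.  -159.5] 23.0 [-3.2  7.6  6.4 14.6]
0.0174 [0.5902 0.2584 0.1054] [  30.6 -162.9] 22.7 [-3.   9.2  7.2 12.9]
0.018 [0.5903 0.2576 0.1028] [  33.6 -161. ] 23.7 [-0.3  9.5  7.9  9.4]
```

The planar fit gives a tilt of 33±2° and azimuth -155±3°. Two views with a wide baseline will pin it down.

```bash
python3 -m creep '-.03 -.014 0 -10 .087;-.03 -.014 0 -10 .087;-.03 -.014 0 -10 .087;-.03 -.012 0 -10 .087;0 0 0 0 .087;0 0 0 0 .087'; python3 look.py E
python3 -m creep '.05 .024 0 0 .087;.05 .024 0 0 .087;.05 .024 0 0 .087;.05 .022 0 0 .087;.02 .01 0 0 .087;0 0 0 0 .087;0 0 0 0 .087'; python3 look.py F
python3 - <<'E'
import cv2,numpy as np,pickle
from h import *
o=[]
for t in "EF":
    v=pickle.load(open(f"v{t}.pkl","rb")); q=proj("wrist",[.5903,.2587,.1042],v["c"]); x0,y0=(q-[40,40]).astype(int); x0=max(0,min(x0,560)); y0=max(y0,0); print(t,q,x0,y0)
    o.append(cv2.resize(v["im"][y0:y0+80,x0:x0+80,::-1],(400,400),interpolation=cv2.INTER_CUBIC))
cv2.imwrite("pics/EF.png",np.hstack(o))
E
```

```text
time_s: 8.85
tool_pos: [0.5195, 0.2345, 0.1693]
tool_rot: [176.0, 0.5, -41.5]
force: [-0.2, 1.0, -0.9]
grip_width: 0.0866
grasp_force: 0.0
round_glass [([174.0, 184.0], 0.96, 6294)] [([186.0, 194.0], 0.8)]
round_table [([165.0, 177.0], 0.56, 11020)] [([215.1, 190.3], 0.56)]
time_s: 9.98
tool_pos: [0.7395, 0.3354, 0.1691]
tool_rot: [175.9, 0.5, -41.8]
force: [0.3, 0.4, 0.5]
grip_width: 0.0875
grasp_force: 0.0
round_glass [] []
round_table [([529.0, 298.0], 0.7, 564)] []
E [181.41716984 194.38763385] 141 154
F [574.92968679 350.30917022] 534 310
```

View pics/EF.png

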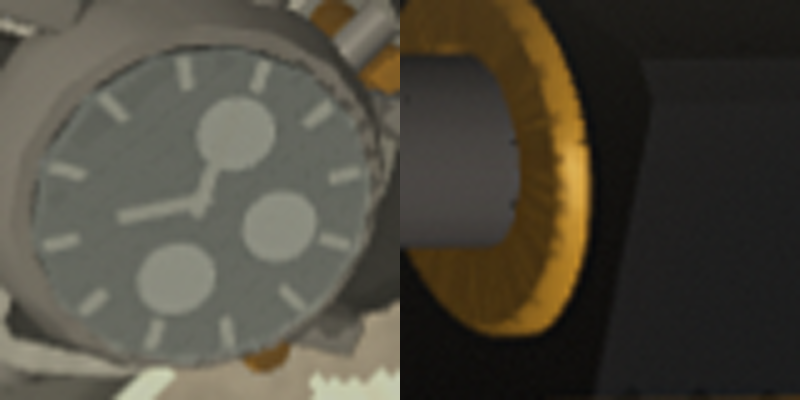

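E shows the dial clearly, with the hand axis at (200,203) and the sub-dials at (236,133), (280,226) and (176,278) in the panel. F missed. The arm ran into its range at that yaw, so I'll turn back and refit with E added.

```bash
python3 -c "
from h import *;print(np.round(get_obs()['qpos'],1))"
python3 -m creep '-.02 -.01 .0 10 .087;-.02 -.01 0 10 .087;-.02 -.01 0 10 .087;-.02 -.01 0 10 .087;0 -.0 0 10 .087;0 0 0 10 .087;0 0 0 10 .087;0 0 0 10 .087'
python3 -m creep '0 0 0 8 .087;0 0 0 0 .087;0 0 0 0 .087'
sed -i 's/"ABCD"\]$/"ABCD"]/' fit.py
python3 - <<'E'
s=open('fit2.py').read()
s=s.replace("# rough","V.append(pickle.load(open('vE.pkl','rb'))); G.append(cv2.GaussianBlur(cv2.cvtColor(V[-1]['im'],cv2.COLOR_RGB2GRAY),(0,0),.7).astype(np.float32)); obs.append(np.array([(200,203),(236,133),(280,226),(176,278)])/5+[141,154]-.4)\n# rough").replace("np.save","print(best.fun.reshape(5,-1).round(1)); np.save")
open('fit2.py','w').write(s)
E
python3 fit2.py
```

```text
[ -39.8   46.3   27.    53.8  -17.7   87.3 -150. ]
time_s: 11.22
tool_pos: [0.6592, 0.2971, 0.1698]
tool_rot: [175.9, 0.4, 38.7]
force: [0.1, -0.6, 0.0]
grip_width: 0.087
grasp_force: 0.0
time_s: 11.6
tool_pos: [0.6595, 0.2969, 0.1695]
tool_rot: [175.9, 0.4, 46.2]
force: [-0.0, -0.7, 0.7]
grip_width: 0.087
grasp_force: 0.0
tri [0.5898 0.2576 0.1046] 0.0007
[0.5903 0.2587 0.1042] [  32.5 -156.1   -1.7] 0.008 rms px 0.46 sd [1.8 2.7]
0.0162 [0.5911 0.2587 0.1057] [  27.5 -162.6] 22.3 [0.5 8.5 4.5 8.6 3.5]
0.0166 [0.591  0.2585 0.1057] [  30.2 -164.7] 23.9 [-1.1  9.8  5.3  8.8  3.7]
0.017 [0.5895 0.2585 0.1046] [  24. -157.] 26.5 [-3.1  9.4  2.4 12.9  5.6]
0.0174 [0.5892 0.2581 0.1053] [  24.1 -164.5] 28.9 [ 0.   9.9  3.1 11.1  7.5]
0.018 [0.5889 0.2578 0.104 ] [  27.  -163.7] 27.6 [ 1.6  9.   3.4 11.6  5.9]
[[-0.2  0.7  0.2 -0.   0.1  0.3 -0.  -0.4]
 [ 0.1  0.3 -0.2 -0.3  0.1  0.2  0.1 -0.3]
 [-1.8  0.7  0.2 -0.3  0.2  0.1  0.3 -0.2]
 [-0.3  1.2 -0.1 -0.3 -0.2  0.  -0.2 -0.1]
 [ 0.9  0.2 -0.2 -0.5 -0.3 -0.2 -0.3 -0.3]]
```

The centre is good to about 1 mm. The tilt is about 32.5° at azimuth -156°, and the pen leans 25° at -155.5°. The tool was left tilted about 4° in its closing plane, so I'll choose a grasp yaw that squares the pads to the pen.

```bash
python3 -m creep '-.005 -.03 .05 0 .087;-.005 -.04 .04 0 .087;-.01 -.06 0 0 .087;-.01 -.06 0 0 .087;-.01 -.06 0 0 .087;-.01 -.06 0 0 .087;-.01 -.06 0 0 .087;-.01 -.06 0 0 .087'
python3 -m creep '-.01 -.06 0 0 .087;-.01 -.06 0 0 .087;-.01 -.06 0 0 .087;-.005 -.03 0 0 .087;0 0 0 0 .087;0 0 0 0 .087'
python3 - <<'E'
from fit2 import *
def f2(x): return np.concatenate([(projs(pat(x),v["c"])-o)[1:].ravel() for v,o in zip(V,obs)])
r=least_squares(f2,best.x,x_scale=[.01,.01,.01,1,1,1,.01]); cov=np.linalg.inv(r.jac.T@r.jac)*(r.fun**2).mean()
print("nohands",r.x[:3].round(4),np.degrees(r.x[3:6]).round(1),"rms",np.sqrt((r.fun**2).mean()).round(2),np.degrees(np.sqrt(np.diag(cov)[3:5])).round(1))
s=get_obs(); print(s["tool_pos"],s["tool_rot"])
t,a=np.radians([25.1,-155.5]); A=nrm(t,a)
for y in range(10,45,2): print(y,np.degrees(np.arcsin(A@R.from_euler("xyz",[s["tool_rot"][0],s["tool_rot"][1],y],degrees=True).as_matrix()[:,1])).round(1),end=" | ")
E
```

```text
time_s: 12.6
tool_pos: [0.5892, -0.135, 0.2596]
tool_rot: [175.9, 0.4, 46.2]
force: [0.8, -0.4, -0.1]
grip_width: 0.0871
grasp_force: 0.0
time_s: 13.35
tool_pos: [0.5553, -0.3418, 0.2591]
tool_rot: [175.9, 0.4, 46.3]
force: [1.0, 0.5, 1.0]
grip_width: 0.087
grasp_force: 0.0
tri [0.5898 0.2576 0.1046] 0.0007
[0.5903 0.2587 0.1042] [  32.5 -156.1   -1.7] 0.008 rms px 0.46 sd [1.8 2.7]
0.0162 [0.5911 0.2587 0.1057] [  27.5 -162.6] 22.3 [0.5 8.5 4.5 8.6 3.5]
0.0166 [0.591  0.2585 0.1057] [  30.2 -164.7] 23.9 [-1.1  9.8  5.3  8.8  3.7]
0.017 [0.5895 0.2585 0.1046] [  24. -157.] 26.5 [-3.1  9.4  2.4 12.9  5.6]
0.0174 [0.5892 0.2581 0.1053] [  24.1 -164.5] 28.9 [ 0.   9.9  3.1 11.1  7.5]
0.018 [0.5889 0.2578 0.104 ] [  27.  -163.7] 27.6 [ 1.6  9.   3.4 11.6  5.9]
[[-0.2  0.7  0.2 -0.   0.1  0.3 -0.  -0.4]
 [ 0.1  0.3 -0.2 -0.3  0.1  0.2  0.1 -0.3]
 [-1.8  0.7  0.2 -0.3  0.2  0.1  0.3 -0.2]
 [-0.3  1.2 -0.1 -0.3 -0.2  0.  -0.2 -0.1]
 [ 0.9  0.2 -0.2 -0.5 -0.3 -0.2 -0.3 -0.3]]
nohands [0.5901 0.2587 0.1043] [  34.3 -156.7   -1. ] rms 0.14 [0.5 0.7]
[ 0.55530349 -0.34182969  0.25905017] [175.93358396   0.40368855  46.32452642]
10 9.8 | 12 9.0 | 14 8.1 | 16 7.3 | 18 6.4 | 20 5.6 | 22 4.7 | 24 3.9 | 26 3.0 | 28 2.2 | 30 1.3 | 32 0.5 | 34 -0.3 | 36 -1.2 | 38 -2.0 | 40 -2.8 | 42 -3.6 | 44 -4.4 |
```

Using the sub-dials only gives an rms of 0.14 px: tilt 34.3°, azimuth -156.7°, centre (0.590, 0.2587, 0.104). The pen leans about 9° too little, so after grasping I'll lever it in the fingers against the upper ring. Now the grasp.

```bash
python3 -m creep '-.001 .015 0 -7 .087;-.001 .015 0 -6.5 .087;0 0 -.03 0 .087;0 0 -.03 0 .087;0 0 -.03 0 .087;0 0 -.019 0 .087;0 0 0 0 .087;0 0 0 0 .087' 10
python3 - <<'E'
from h import *
im=cams.read_camera("wrist"); cv2.imwrite("pics/g.png",im[100:420,120:560,::-1])
E
python3 -m creep '0 0 0 0 .05;0 0 0 0 .05;0 0 0 0 .03;0 0 0 0 .03' 10
```

```text
time_s: 14.35
tool_pos: [0.5536, -0.3132, 0.1515]
tool_rot: [175.8, 0.4, 32.8]
force: [0.2, -0.5, 0.6]
grip_width: 0.087
grasp_force: 0.0
time_s: 14.9
tool_pos: [0.5527, -0.3132, 0.1502]
tool_rot: [175.9, 0.5, 32.8]
force: [-0.1, -0.3, 0.2]
grip_width: 0.0548
grasp_force: 0.0
```

View pics/g.png

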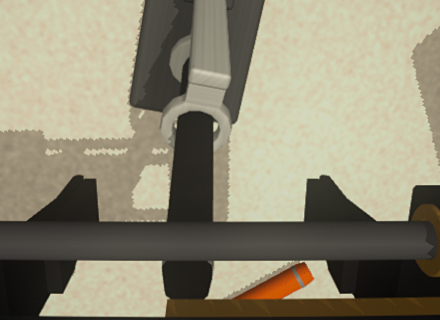

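The black pen sits between the fingers at column 190, about 4 mm left of the middle. I'll centre on it, then close.

```bash
python3 -m creep '-.002 .003 0 0 .03;0 0 0 0 .01;0 0 0 0 .01;0 0 0 0 .01;0 0 0 0 .01;0 0 0 0 .01' 10
```

```text
time_s: 15.65
tool_pos: [0.5508, -0.3105, 0.1504]
tool_rot: [175.9, 0.5, 32.8]
force: [0.9, -0.6, 0.7]
grip_width: 0.0178
grasp_force: 9.9
```

The pen is gripped at 17.8 mm with 9.9 N. Next I'll draw it 42 mm along the axis, then lever it outward against the upper ring.

```bash
python3 -m creep '-.004 -.002 .0095 0 .01;-.004 -.002 .0095 0 .01;-.004 -.0015 .0095 0 .01;-.004 -.002 .0095 0 .01;0 0 0 0 .01' 8
python3 -m creep '-.003 -.0014 -.0015 0 .01;-.003 -.0014 -.0015 0 .01;-.003 -.0014 -.0015 0 .01;-.003 -.0014 -.0015 0 .01;-.002 -.001 -.001 0 .01;0 0 0 0 .01;0 0 0 0 .01' 8
cat > penax.py <<'E'
from h import *
def pen_axis(near,cs=("scene","top","wrist"),verb=True):
    "near: rough world point on the pen"
    pl=[]
    for n in cs:
        c=cams.calibration(n); im=cams.read_camera(n); q=proj(n,near,c)
        m=[r for r in finder.masks_of("pen",n) if r["mask"].sum()>60 and np.hypot(*(np.array(r["xy"])-q))<(45 if n!="wrist" else 130)]
        if m:
            r=min(m,key=lambda r:np.hypot(*(np.array(r["xy"])-q))); pl.append(axisplane(n,r["mask"],c)); print(n,np.round(r["xy"]),q.round(),r["mask"].sum(),round(r["p"],2))
            v=im[:,:,::-1].copy(); cv2.drawContours(v,cv2.findContours(r["mask"].astype(np.uint8),0,2)[0],-1,(0,0,255),1); cv2.imwrite(f"pics/pa_{n}.png",v)
        else: print(n,"none",q.round())
    import itertools
    for k in (2,3):
        for s in itertools.combinations(pl,k):
            p,d,e=axis(list(s)); print(p.round(4),"tilt",np.degrees(np.arccos(d[2])).round(1),"az",np.degrees(np.arctan2(d[1],d[0])).round(1),e.round(4))
E
python3 -c "
from penax import *
p=np.array(get_obs()['tool_pos']); pen_axis(p+[.02,.01,-.04])"
```

```text
time_s: 16.27
tool_pos: [0.5347, -0.3184, 0.1895]
tool_rot: [175.8, 0.4, 32.8]
force: [-0.3, -0.2, -1.5]
grip_width: 0.0177
grasp_force: 7.9
time_s: 17.15
tool_pos: [0.5207, -0.3243, 0.1812]
tool_rot: [175.9, 0.5, 32.8]
force: [1.2, -1.0, -0.3]
grip_width: 0.0176
grasp_force: 8.0
scene [277. 287.] [272. 282.] 362 0.6
top [444. 191.] [455. 204.] 158 0.73
wrist [320. 259.] [319. 236.] 9212 0.62
[ 0.5595 -0.3056  0.12  ] tilt 35.5 az -154.2 [0. 0.]
[ 0.5611 -0.3062  0.12  ] tilt 36.0 az -155.3 [-0.  0.]
[ 0.5565 -0.309   0.12  ] tilt 33.7 az -155.9 [-0.  0.]
[ 0.5599 -0.3061  0.12  ] tilt 35.5 az -154.7 [ 0.0003 -0.0006 -0.0007]
```

The pen now leans 35.5° at azimuth -154.7°, within about 2° of the glass normal. I'll withdraw it fully and carry it over with a firmer grip.

```bash
python3 -m creep '0 0 0 0 .01;-.006 -.0028 .009 0 .01;-.006 -.0028 .009 0 .01;-.006 -.0028 .009 0 .01;-.006 -.0028 .009 0 .01;-.006 -.0028 .009 0 .01;0 0 .03 0 .01;0 0 .03 0 .01' 25
python3 -m creep '0 .04 0 0 .01;.001 .055 0 0 .01;.001 .055 0 0 .01;.001 .055 0 0 .01;.001 .055 0 0 .01;.001 .055 0 0 .01;.001 .055 0 0 .01;.001 .055 0 0 .01'
python3 -m creep '.001 .055 0 0 .01;.001 .055 0 0 .01;.001 .03 0 0 .01;0 0 0 0 .01;0 0 0 0 .01'
```

```text
time_s: 18.45
tool_pos: [0.49, -0.3383, 0.2871]
tool_rot: [175.9, 0.5, 32.8]
force: [-0.1, -0.7, -0.4]
grip_width: 0.0174
grasp_force: 24.9
time_s: 19.45
tool_pos: [0.4973, 0.0881, 0.2868]
tool_rot: [175.9, 0.4, 32.8]
force: [1.0, 0.8, -0.9]
grip_width: 0.0173
grasp_force: 24.9
time_s: 20.08
tool_pos: [0.5009, 0.2253, 0.2863]
tool_rot: [175.8, 0.5, 32.7]
force: [0.7, -0.2, -1.1]
grip_width: 0.0173
grasp_force: 24.9
```

```bash
python3 -m creep '.001 -.004 -.02 0 .01;.001 -.0035 -.02 0 .01;0 0 -.007 0 .01;0 0 0 0 .01;0 0 0 0 .01'
python3 - <<'E'
from penax import *
s=get_obs(); p=np.array(s['tool_pos']); print(p)
d=np.array([-.525,-.248,.814]); pp=p-.1356*d
pen_axis(p-.06*d)
for n in ("wrist","scene","top"):
    if n!="wrist": cams.read_camera(n)
    for t in ("pen_point","round_glass"): print(n,t,[(np.round(r["xy"],1).tolist(),round(r["p"],2)) for r in finder.tip_of(t,n)[:2]], proj(n,pp if t=="pen_point" else [.5901,.2587,.1043]).round(1))
im=cams.read_camera("wrist")[:,:,::-1].copy()
for P,c in ((pp,(0,0,255)),([.5901,.2587,.1043],(0,255,0))): cv2.circle(im,tuple(proj("wrist",P).round().astype(int).tolist()),3,c,1)
cv2.imwrite("pics/pre.png",cv2.resize(im[60:320,160:480],None,fx=2.3,fy=2.3,interpolation=cv2.INTER_CUBIC))
E
```

```text
time_s: 20.7
tool_pos: [0.5032, 0.2193, 0.2402]
tool_rot: [175.9, 0.4, 32.8]
force: [-0.1, 1.2, -0.9]
grip_width: 0.0177
grasp_force: 24.9
[0.50318456 0.21932094 0.24024699]
scene [409. 166.] [408. 163.] 272 0.82
top none [158. 209.]
wrist [320. 257.] [323. 205.] 9352 0.77
[0.5791 0.2558 0.12  ] tilt 37.2 az -153.7 [ 0. -0.]
wrist pen_point [([324.1, 106.5], 0.38)] [325.  108.3]
wrist round_glass [([326.7, 82.7], 0.74)] [327.7  81.6]
scene pen_point [] [423.1 185.1]
scene round_glass [([429.9, 192.4], 0.65)] [428.5 194.2]
top pen_point [] [159.9 191.4]
top round_glass [([158.4, 183.3], 0.45)] [161.5 185.2]
```

View pics/pre.png

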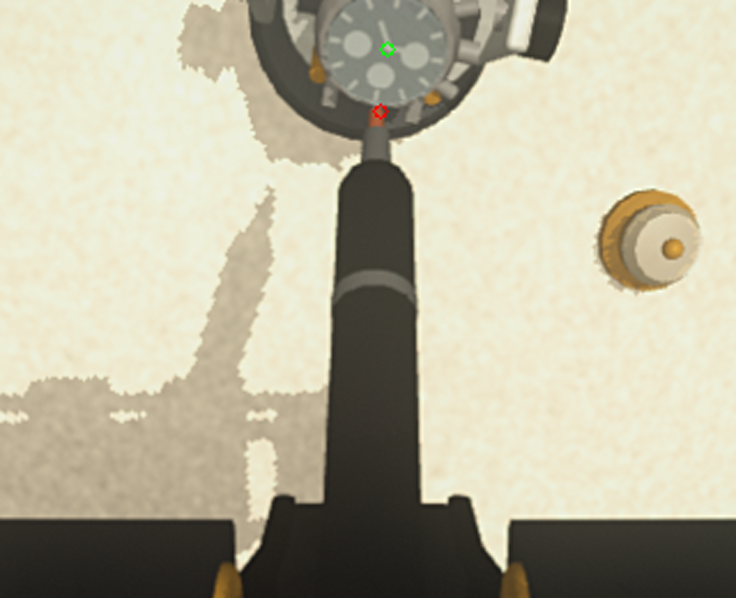

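The red pen tip mark and the green glass centre mark both agree with the picture: tip near (379,108), glass centre near (387,50). I'll approach along the normal, then creep in while watching the force.

```bash
python3 -m creep '.0045 .0019 -.0072 0 .01;.0045 .0019 -.0072 0 .01;.0045 .0019 -.0072 0 .01;0 0 0 0 .01;0 0 0 0 .01'
cat > fn.py <<'E'
from h import *
n=np.array([-.5176,-.2229,.826]); f=[]
for _ in range(3): cams.read_camera("wrist"); s=get_obs(); f.append(s["force"])
m=np.mean(f,0); print("f.n",np.round(m@n,2),"lat",np.linalg.norm(m-(m@n)*n).round(2),"tcp",np.round(s["tool_pos"],4),[round(float(np.array(q)@n),1) for q in f])
E
python3 fn.py
python3 -m creep '.0005 .0002 -.0008 0 .01;.0005 .0002 -.0008 0 .01;0 0 0 0 .01'; python3 fn.py
python3 -m creep '.0005 .0002 -.0008 0 .01;.0005 .0002 -.0008 0 .01;0 0 0 0 .01'; python3 fn.py
```

```text
time_s: 22.08
tool_pos: [0.5162, 0.225, 0.2175]
tool_rot: [175.9, 0.5, 32.8]
force: [-0.0, 0.9, 0.7]
grip_width: 0.017
grasp_force: 24.9
f.n -0.44 lat 0.39 tcp [0.5162 0.225  0.2179] [-0.1, -0.4, -0.8]
time_s: 22.6
tool_pos: [0.5172, 0.2254, 0.216]
tool_rot: [175.9, 0.5, 32.8]
force: [-0.6, -0.4, -0.6]
grip_width: 0.0171
grasp_force: 24.9
f.n -0.67 lat 0.75 tcp [0.5172 0.2254 0.216 ] [-0.8, -0.1, -1.1]
time_s: 23.12
tool_pos: [0.5182, 0.2258, 0.2143]
tool_rot: [175.9, 0.5, 32.8]
force: [0.5, 0.3, 0.1]
grip_width: 0.017
grasp_force: 24.9
f.n -0.14 lat 0.4 tcp [0.5182 0.2258 0.2143] [-0.1, -0.5, 0.2]
```

```bash
for i in 1 2 3; do echo; done; python3 -m creep '.0005 .0002 -.0008 0 .01;.0005 .0002 -.0008 0 .01;0 0 0 0 .01' >/dev/null; python3 fn.py
python3 -m creep '.0005 .0002 -.0008 0 .01;.0005 .0002 -.0008 0 .01;0 0 0 0 .01' >/dev/null; python3 fn.py
python3 -m creep '.0005 .0002 -.0008 0 .01;0 0 0 0 .01' > /dev/null; python3 fn.py
```

```text
f.n -0.16 lat 1.12 tcp [0.5192 0.2262 0.2127] [-0.9, -0.2, 0.7]
f.n -0.49 lat 0.56 tcp [0.5202 0.2266 0.2111] [0.2, -0.7, -1.0]
f.n 0.41 lat 0.54 tcp [0.5207 0.2268 0.2104] [0.6, 0.4, 0.2]
```

```bash
python3 -m creep '.0005 .0002 -.0008 0 .01;.0005 .0002 -.0008 0 .01;0 0 0 0 .01' >/dev/null; python3 fn.py
python3 -m creep '.0005 .0002 -.0008 0 .01;0 0 0 0 .01' > /dev/null; python3 fn.py
python3 - <<'E'
from h import *
c=cams.calibration("wrist"); im=cams.read_camera("wrist"); q=proj("wrist",[.5901,.2587,.1043],c).astype(int); print(q)
y0=max(q[1]-30,0); cv2.imwrite("pics/ct.png",cv2.resize(im[y0:y0+90,q[0]-60:q[0]+60,::-1],None,fx=6,fy=6,interpolation=cv2.INTER_CUBIC))
E
```

```text
f.n 3.24 lat 0.34 tcp [0.5216 0.2271 0.2089] [2.8, 3.3, 3.6]
f.n 3.46 lat 0.4 tcp [0.5221 0.2273 0.208 ] [4.0, 3.5, 2.9]
[325 116]
```

View pics/ct.png

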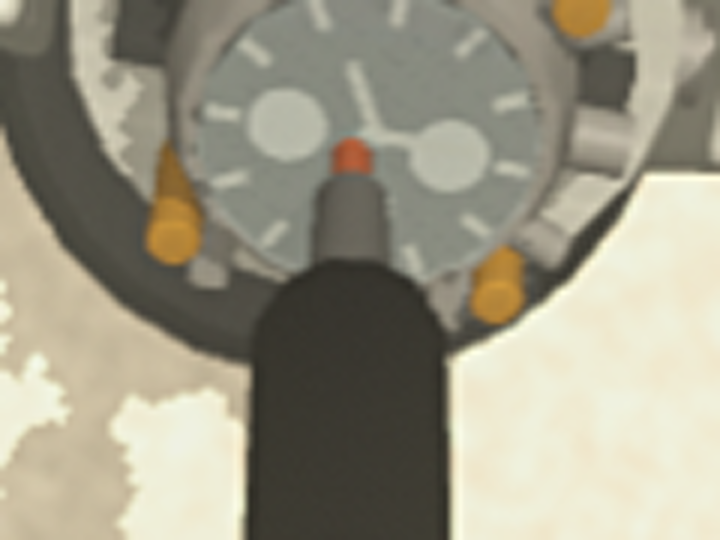

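The pen tip is on the glass at (352,150), about 2.5 mm from the dial centre, at about 3.9 N net. One more millimetre brings it to about 3 mm in.

```bash
python3 -m creep '.0005 .0002 -.0008 0 .01;0 0 0 0 .01;0 0 0 0 .01' > /dev/null; python3 fn.py
```

```text
f.n 4.91 lat 0.86 tcp [0.5227 0.2275 0.2072] [5.7, 4.5, 4.5]
```

```bash
python3 -m creep '0 0 0 0 .01;0 0 0 0 .01;0 0 0 0 .01;0 0 0 0 .01;0 0 0 0 .01;0 0 0 0 .01;0 0 0 0 .01;0 0 0 0 .01' >/dev/null; python3 fn.py; python3 -m creep '0 0 0 0 .01;0 0 0 0 .01;0 0 0 0 .01;0 0 0 0 .01;0 0 0 0 .01;0 0 0 0 .01;0 0 0 0 .01;0 0 0 0 .01' ; python3 fn.py
python3 -m creep '0 0 0 0 .01;0 0 0 0 .01;0 0 0 0 .01'|head -1
```

```text
f.n 4.78 lat 0.83 tcp [0.5227 0.2276 0.2072] [4.9, 4.4, 5.0]
time_s: 28.38
tool_pos: [0.5227, 0.2276, 0.2072]
tool_rot: [175.9, 0.5, 32.8]
force: [-2.3, -1.1, 4.0]
grip_width: 0.0176
grasp_force: 24.9
f.n 4.98 lat 0.45 tcp [0.5227 0.2276 0.2072] [5.2, 5.3, 4.5]
time_s: 28.9
```

Held for about 3 s at roughly 5.3 N net. Now I'll retract along the normal and carry the pen back.

```bash
python3 -m creep '-.002 -.0009 .0033 0 .01;-.0045 -.0019 .0072 0 .01;-.0055 -.0024 .0088 0 .01;-.0055 -.0024 .0088 0 .01;-.005 -.002 .015 0 .01;0 0 .02 0 .01;0 0 .017 0 .01;0 -.03 0 0 .01'
python3 -m creep '-.001 -.055 0 0 .01;-.001 -.055 0 0 .01;-.001 -.055 0 0 .01;-.001 -.055 0 0 .01;-.001 -.055 0 0 .01;-.001 -.055 0 0 .01;-.001 -.055 0 0 .01;-.001 -.055 0 0 .01'
python3 -m creep '-.001 -.05 0 0 .01;0 -.02 0 0 .01;0 0 0 0 .01;0 0 0 0 .01'
```

```text
time_s: 29.9
tool_pos: [0.5005, 0.1906, 0.2895]
tool_rot: [175.9, 0.2, 33.1]
force: [-0.1, -1.1, -1.6]
grip_width: 0.0174
grasp_force: 24.9
time_s: 30.9
tool_pos: [0.4921, -0.2537, 0.2883]
tool_rot: [175.9, 0.4, 32.8]
force: [1.1, -0.4, -1.5]
grip_width: 0.0176
grasp_force: 24.9
time_s: 31.4
tool_pos: [0.4917, -0.3206, 0.2874]
tool_rot: [175.9, 0.4, 32.9]
force: [1.4, 0.3, -1.3]
grip_width: 0.0172
grasp_force: 24.9
```

```bash
python3 -m creep '-.0017 -.0177 -.01 0 .01;0 0 -.02 0 .01;0 0 -.015 0 .01;0 0 0 0 .01;0 0 0 0 .01'
python3 - <<'E'
from penax import *
s=get_obs(); p=np.array(s['tool_pos']); d=np.array([-.525,-.248,.814]); pp=p-.1356*d
pen_axis(p-.06*d)
a=np.array([-.385,-.176,.906]); P0=np.array([.5658,-.3059,.12]); seat=P0-a*(.12-.052)/.906; print("seat est",seat.round(4))
for t in ("pen_point","ring_seat"): print(t,[(np.round(r["xy"],1).tolist(),round(r["p"],2)) for r in finder.tip_of(t,"wrist")[:2]], proj("wrist",pp if t=="pen_point" else seat).round(1))
im=cams.read_camera("wrist")[:,:,::-1].copy()
for P,c in ((pp,(0,0,255)),(seat+.058*a,(0,255,0)),(seat,(255,0,0))): cv2.circle(im,tuple(proj("wrist",P).round().astype(int).tolist()),3,c,1)
cv2.imwrite("pics/ret.png",cv2.resize(im[20:280,180:460],None,fx=2.3,fy=2.3,interpolation=cv2.INTER_CUBIC))
E
```

```text
time_s: 32.02
tool_pos: [0.4901, -0.3393, 0.2429]
tool_rot: [175.9, 0.4, 32.9]
force: [0.1, -0.1, -0.5]
grip_width: 0.0176
grasp_force: 24.9
scene [262. 265.] [260. 260.] 477 0.68
top [463. 206.] [470. 212.] 301 0.63
wrist [320. 256.] [321. 204.] 9497 0.59
[ 0.5671 -0.3022  0.12  ] tilt 35.7 az -155.1 [-0. -0.]
[ 0.5684 -0.3026  0.12  ] tilt 35.3 az -154.2 [ 0. -0.]
[ 0.5647 -0.3049  0.12  ] tilt 37.1 az -153.8 [ 0. -0.]
[ 0.5675 -0.3025  0.12  ] tilt 35.6 az -154.7 [ 0.0002 -0.0005 -0.0006]
seat est [ 0.5947 -0.2927  0.052 ]
pen_point [([322.7, 108.0], 0.6)] [324.  107.6]
ring_seat [([328.4, 59.5], 0.82)] [325.4  59.7]
```

View pics/ret.png

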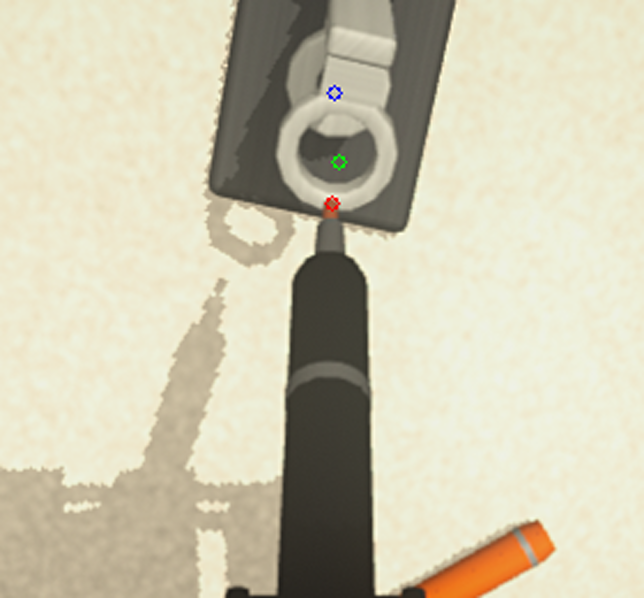

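The pen is unchanged at 35.6°. The tip is at (332,204) and the upper ring hole at (337,152). I'll re-insert it tilted, down to where it was levered before.

```bash
python3 -m creep '-.0076 -.0044 0 0 .01;0 0 0 0 .01;.0066 .0031 -.01025 0 .01;.0066 .0031 -.01025 0 .01;.0066 .0031 -.01025 0 .01;.0066 .0031 -.01025 0 .01;0 0 0 0 .01'
python3 -m creep '.0066 .0031 -.01025 0 .01;0 0 0 0 .01'
python3 -m creep '.0066 .0031 -.01025 0 .01;0 0 0 0 .01;0 0 0 0 .01'
```

```text
time_s: 33.35
tool_pos: [0.5085, -0.3307, 0.1998]
tool_rot: [176.0, 0.5, 32.9]
force: [-0.0, -0.4, -0.8]
grip_width: 0.0173
grasp_force: 24.9
time_s: 33.6
tool_pos: [0.5159, -0.3278, 0.1904]
tool_rot: [175.9, 0.4, 32.9]
force: [1.8, 0.6, -0.6]
grip_width: 0.0173
grasp_force: 24.9
time_s: 33.98
tool_pos: [0.5219, -0.3252, 0.1808]
tool_rot: [175.9, 0.4, 32.8]
force: [2.0, 1.3, -1.8]
grip_width: 0.0176
grasp_force: 24.9
```

```bash
python3 -m creep '0 0 0 0 .01;.0029 .0015 .0018 0 .01;.0029 .0015 .0018 0 .01;.0029 .0015 .0018 0 .01;.0029 .0015 .0019 0 .01;.0029 .0015 .0019 0 .01;0 0 0 0 .01;0 0 0 0 .01' 8
python3 -c "
from penax import *
p=np.array(get_obs()['tool_pos']); pen_axis(p+[.02,.01,-.04])"
```

```text
time_s: 34.98
tool_pos: [0.5361, -0.3179, 0.1899]
tool_rot: [175.9, 0.4, 32.8]
force: [-0.4, -0.3, -1.5]
grip_width: 0.0176
grasp_force: 8.0
scene [285. 285.] [280. 280.] 382 0.88
top [443. 190.] [453. 196.] 83 0.63
wrist [318. 272.] [319. 236.] 7908 0.57
[ 0.5706 -0.3043  0.12  ] tilt 22.1 az -110.8 [0. 0.]
[ 0.5689 -0.3035  0.12  ] tilt 27.3 az -155.4 [ 0. -0.]
[ 0.5706 -0.3024  0.12  ] tilt 7.7 az 180.0 [0. 0.]
[ 0.5701 -0.3034  0.1198] tilt 17.9 az -140.8 [-0.0005  0.0005  0.0005]
```

```bash
python3 -m creep '.0015 .0007 .0008 0 .01;.0015 .0007 .0008 0 .01;0 0 0 0 .01;-.0013 -.0006 -.0006 0 .01;-.0013 -.0006 -.0006 0 .01;0 0 0 0 .01' 8
python3 -c "
from penax import *
p=np.array(get_obs()['tool_pos']); pen_axis(p+[.02,.01,-.04])"
```

```text
time_s: 36.02
tool_pos: [0.5363, -0.3179, 0.1904]
tool_rot: [175.9, 0.4, 32.8]
force: [-0.5, 0.8, -0.5]
grip_width: 0.0178
grasp_force: 8.0
scene [285. 290.] [280. 280.] 289 0.65
top [441. 189.] [453. 195.] 113 0.49
wrist [316. 274.] [319. 236.] 7642 0.93
[ 0.5688 -0.3051  0.12  ] tilt 20.3 az -136.5 [0. 0.]
[ 0.5677 -0.3045  0.12  ] tilt 24.0 az -156.6 [-0. -0.]
[ 0.5691 -0.3036  0.12  ] tilt 12.6 az -166.2 [0. 0.]
[ 0.5685 -0.3045  0.1199] tilt 19.7 az -149.5 [-0.0003  0.0004  0.0004]
```

```bash
python3 -m creep '-.0018 -.0004 0 0 .01;.0033 .0015 -.0078 0 .01;.0033 .0015 -.0078 0 .01;0 0 0 0 .01'
python3 -m creep '.0033 .0015 -.0078 0 .01;0 0 0 0 .01'
python3 -m creep '.0033 .0015 -.0078 0 .01;0 0 0 0 .01'
python3 - <<'E'
from h import *
im=cams.read_camera("wrist"); a=im[60:320,180:460,::-1]; s=cams.read_camera("scene")[230:350,240:360,::-1]
cv2.imwrite("pics/ins.png",np.hstack([cv2.resize(a,(431,400)),cv2.resize(s,(369,400),interpolation=cv2.INTER_CUBIC)]))
E
```

```text
time_s: 36.83
tool_pos: [0.5416, -0.3146, 0.1737]
tool_rot: [175.9, 0.5, 32.9]
force: [0.6, 0.7, -0.2]
grip_width: 0.0175
grasp_force: 8.0
time_s: 37.08
tool_pos: [0.5447, -0.3132, 0.1662]
tool_rot: [175.9, 0.5, 32.8]
force: [0.6, -0.2, -0.4]
grip_width: 0.0175
grasp_force: 8.0
time_s: 37.33
tool_pos: [0.5481, -0.3117, 0.1585]
tool_rot: [175.9, 0.5, 32.8]
force: [1.3, 0.4, -0.7]
grip_width: 0.0177
grasp_force: 8.0
```

View pics/ins.png

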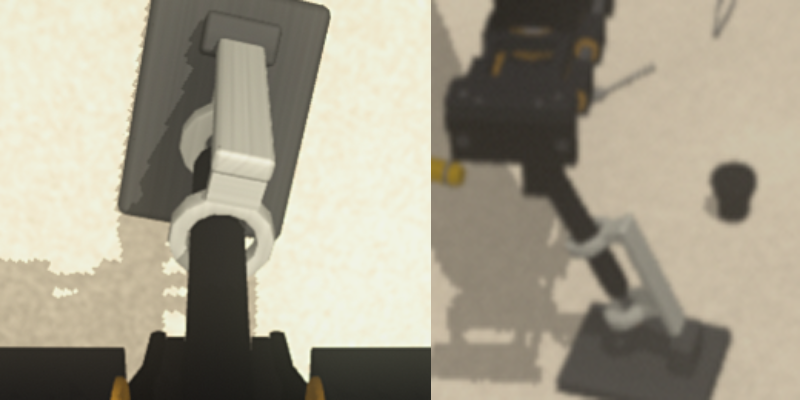

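The pen runs through the upper ring and its nose is entering the lower one. Now I'll seat it.

```bash
python3 -m creep '.0013 .0006 -.003 0 .01;.0010 .0005 -.0025 0 .01;0 0 0 0 .01'|sed -n '1,4p'
python3 -m creep '.0005 .0002 -.0015 0 .01;0 0 0 0 .01'|sed -n '1,4p'
python3 -m creep '0 0 -.001 0 .01;0 0 0 0 .01;0 0 0 0 .01'|sed -n '1,4p'
python3 -c "
from penax import *
p=np.array(get_obs()['tool_pos']); pen_axis(p+[.02,.01,-.04])
for n in ('scene','wrist'): print(n,[(np.round(r['xy'],1).tolist(),round(r['p'],2)) for r in finder.tip_of('pen',n)[:4]],proj(n,[.6012,-.2897,.0366]).round(1))"
```

```text
time_s: 37.8
tool_pos: [0.5503, -0.311, 0.1535]
tool_rot: [175.9, 0.4, 32.8]
force: [0.9, 0.2, -0.5]
time_s: 38.05
tool_pos: [0.5508, -0.3109, 0.1523]
tool_rot: [175.9, 0.4, 32.8]
force: [2.0, -1.0, 0.1]
time_s: 38.42
tool_pos: [0.5508, -0.3111, 0.1514]
tool_rot: [175.9, 0.4, 32.8]
force: [1.4, 0.4, 2.1]
scene [293. 306.] [289. 296.] 313 0.57
top none [443. 190.]
wrist [317. 288.] [319. 236.] 6506 0.84
[ 0.5646 -0.3044  0.12  ] tilt 24.6 az -153.2 [-0.  0.]
scene [([193.1, 272.8], 0.97), ([196.6, 316.3], 0.79), ([308.6, 326.7], 0.61), ([290.5, 256.9], 0.5)] [305.5 326.6]
wrist [([316.4, 150.2], 0.92)] [322.  150.3]
```

It is in contact at 2 N, at the original height and tilt. Releasing.

```bash
python3 -m creep '0 0 0 0 .02;0 0 0 0 .023;0 0 0 0 .03;0 0 0 0 .05;0 0 0 0 .087;0 0 0 0 .087;0 0 0 0 .087;0 0 0 0 .087' 
python3 -m creep '0 0 .01 0 .087;0 0 .03 0 .087;0 0 .04 0 .087;-.03 -.02 .04 0 .087;-.03 -.03 .02 0 .087;-.04 -.03 0 0 .087;0 0 0 0 .087;0 0 0 0 .087'
python3 - <<'E'
from penax import *
pen_axis(np.array([.5596,-.3087,.13]))
im=cams.read_camera("scene")[220:370,220:370,::-1]; t=cams.read_camera("top")[140:240,380:480,::-1]
cv2.imwrite("pics/end.png",np.hstack([cv2.resize(x,(400,400),interpolation=cv2.INTER_CUBIC) for x in (im,t)]))
E
```

```text
time_s: 39.83
tool_pos: [0.5506, -0.3109, 0.1512]
tool_rot: [175.9, 0.5, 32.8]
force: [0.4, -0.4, 0.7]
grip_width: 0.0722
grasp_force: 0.0
time_s: 40.83
tool_pos: [0.451, -0.3906, 0.2917]
tool_rot: [175.9, 0.4, 32.8]
force: [0.3, 1.0, 0.2]
grip_width: 0.0869
grasp_force: 0.0
scene none [282. 289.]
top [446. 195.] [450. 195.] 364 0.69
wrist [276.  29.] [289.  21.] 1568 0.94
[ 0.5612 -0.3049  0.12  ] tilt 26.0 az -161.3 [-0.  0.]
```

View pics/end.png

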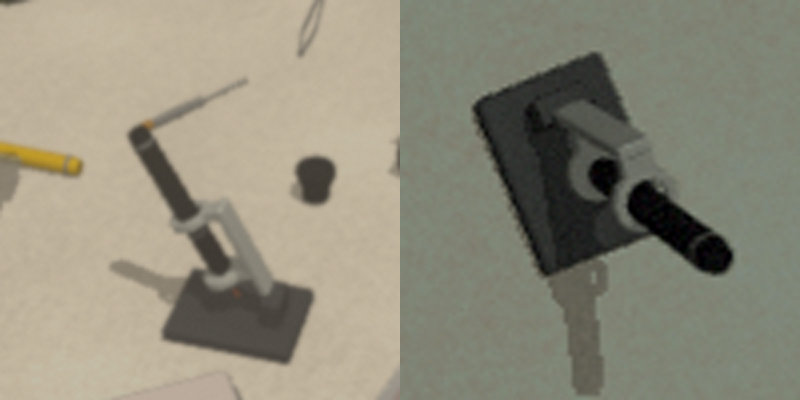

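The pen stands seated through both rings, with its red tip visible below the lower ring at (237,293) as it should be, and the gripper is clear. Signing off.

```bash
python3 -c "
from cell import ticket; print(ticket.sign_off())"
```

```text
the job is handed in; nothing more can be done
None
```

I pressed the pen on the round watch's glass about 2.5 mm from its middle, held it for about 3 s at roughly 5 N, returned it to its stand through both rings and let go; the job is handed in and no verdict came back.

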